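Find the socket that fits and slacken the ingot-mould clamp

ROBOT

A 6-joint arm with a two-finger parallel gripper is mounted at the origin on a cart in front of the work surface, level with it; the furniture and walls round the work are solid. World frame = base frame: x ahead of the robot, y to its left, z up, the work surface at z = 0. Lengths are in mm, angles in rad, forces in N, time in s.
With the tool pointing down it reaches from about 325 to 875 mm from the base axis. Payload 4.4 kg.
Tool frame: the origin (TCP) lies on the centre line of the jaws, within the pads' length; the fingertips stand ahead of it and the grasp point (between the pads) lies 6 mm ahead of it (ctrl.tcp_to_tips is the z of the fingertips in the tool frame, in mm); z points along the fingers, y is the direction in which the jaws open and shut (so a half turn about z gives the same grasp; the last joint's range is limited). The gripper opens to 85 mm and grips with 20 to 120 N. Pads are 22 mm wide; open, the fingers measure 114 mm over their backs; the gripper's body (76 mm by 85 mm) begins 54 mm behind the grasp point. The pads swing forward as they close: fully open they stand 13 mm farther back than shut.
Start: joints at [-1.361, 0.207, 1.542, -0, 1.393, -0.15], TCP at [202.976, -537.985, 256.282] pointing down, gripper open.
Joint ranges: [-2.73, 2.73], [-0.86, 2.22], [0.23, 2.46], [-1.11, 4.25], [0.08, 2.63], [-2.82, 2.82]. Speed limits (rad/s): [2.79, 2.79, 3.14, 3.14, 3.14, 3.14].

INTERFACE

Orientations are given as a 3x3 rotation matrix whose columns are the frame's x, y, z axes.
In Python, from plant import ctrl, sensors, optics gives the robot as it stands. Calls block until the motion is done:
- ctrl.move_ptp(position, orientation): joint-space move of the TCP to a pose.
- ctrl.move_l(position, rot=None, vel=150, threshold=None): straight line of the TCP; rot=None keeps the orientation; vel is the mean speed in mm/s. With threshold (N) it stops when the force on the tool has changed by that much, and returns True; else False.
- ctrl.set_joints(angles): joint-space move.
- ctrl.gripper_to(opening, force=None): finger opening in mm; force is the grip in N (None keeps the last); returns when the fingers have stopped.
- ctrl.hold(seconds).
- ctrl.solve_ik(position, orientation): joint angles nearest the present ones, or None.
- sensors.read_state(): the state.
- optics.grab_frame(name): name is "scene" or "top"; returns (picture, depth): 384x512x3 uint8, red, green, blue; 384x512 float32, mm along the optical axis (not along the pixel's ray), 0 where there is no reading.
- optics.camera_params(name): a dict with "mtx" (3x3 intrinsics, pixels), "k1" (the pictures are not rectified: a ray, as slopes to the right and down, at radius r is drawn at 1 + k1 r^2 times it, then the intrinsics apply), "R" (3x3) and "t" (3): a world point X has camera coordinates R X + t. Camera axes: x right, y down, z forward; pixel columns grow to the right and rows downward; lengths in mm; the calibration is good to about 2 mm. A picture is of the moment at which its call begins. camera_params takes no time and is no camera call.
A pose or a line that the arm cannot do raises ctrl.MotionError and nothing moves.
- ctrl.finish_job(): hands the job in, once; it reports no verdict.
The state is a dict: "t": time; "q": joint angles; "qvel": joint speeds; "tau": joint torques, N m; "eef_pos": TCP position; "eef_rot": TCP orientation; "force": force on the tool from outside, world axes, zero at the start; "wrist_torque": the same for the moment, N m; "grip_width": finger opening in mm.
Only numpy, scipy, OpenCV 4.12 (cv2) and the standard library are available. Lean on these libraries where they do the work, as an engineer would, in place of code of your own. Each camera call takes 0.05 s, during which the arm holds its last target. There are 200 camera calls.

TASK

The ingot mould in the front clamp, the one nearer to the robot, has cooled and is to be opened: find the socket in the rack that properly fits the nut of that clamp, trying them if need be (one that does not fit goes back in the rack, standing on a pin), and push it fully down over the nut. Then slacken the nut by about an eighth of a turn anticlockwise, seen from above, and stop there: finish still gripping the socket, fully seated and upright on the nut. Leave the second clamp at the back and the other things on the bench as they are.

Things in the scene. Friction and masses are not known exactly. Their poses are not given: they have to be found in the camera images.
- socket_a_mid (a point): deep hexagon socket, bright steel cylinder 64 mm tall, standing mouth down over a pin of the rack; outside diameter 26.5 mm, hexagonal bore 18.8 mm across flats and 38 mm deep with a 1.6 mm lead-in at the mouth (17 mm nominal). This point is its centre, 32 mm above the mouth; z up, x through the middle of a flat of the bore (flats every 60 degrees).
- socket_a_mouth (a point): centre of the mouth (lower end) of socket_a; same axes
- socket_b_mid (a point): deep hexagon socket, bright steel cylinder 64 mm tall, standing mouth down over a pin of the rack; outside diameter 31.5 mm, hexagonal bore 23.8 mm across flats and 38 mm deep with a 1.6 mm lead-in at the mouth (22 mm nominal). This point is its centre, 32 mm above the mouth; z up, x through the middle of a flat of the bore (flats every 60 degrees).
- socket_b_mouth (a point): centre of the mouth (lower end) of socket_b; same axes
- socket_c_mid (a point): deep hexagon socket, bright steel cylinder 64 mm tall, standing mouth down over a pin of the rack; outside diameter 37.5 mm, hexagonal bore 28.8 mm across flats and 38 mm deep with a 1.6 mm lead-in at the mouth (27 mm nominal). This point is its centre, 32 mm above the mouth; z up, x through the middle of a flat of the bore (flats every 60 degrees).
- socket_c_mouth (a point): centre of the mouth (lower end) of socket_c; same axes
- nut_small_top (a point): centre of the top face of the tall hex nut of the small clamp: bright steel, 22 mm across flats, 21 mm tall with a chamfered top edge, its top 83 mm above the bench, a 14 mm stud standing 5 mm out of it; z up, x through the middle of a flat (flats every 60 degrees), turns with the nut
- nut_small_seat (a point): foot of the same nut, on its axis, on the washer (34 mm across, on a 40 mm wide dark strap), 62 mm above the bench: the mouth of a fully seated socket lies here. A socket of the nut's nominal size drops over it within about 8 degrees of yaw and keeps that much play either way before it turns the nut; a smaller one rests on top of the nut, a larger one goes down but slips round
- nut_small (a joint): rotation of the small clamp's nut, rad: 0 at the start (tight, it cannot go clockwise), grows anticlockwise seen from above; turning it takes about 0.25 N m and it stays where it is left
- clamp_small: the small clamp, fixed to the bench: base plate 124 x 76 x 12 mm, on it a dark two-part ingot mould (56 mm wide, 32 mm high) held down by a strap with stud and nut. Either clamp may be the one at the front. Origin under the stud, x along the strap away from the mould
- nut_large_top (a point): centre of the top face of the tall hex nut of the large clamp: bright steel, 27 mm across flats, 27 mm tall with a chamfered top edge, its top 103 mm above the bench, a 18 mm stud standing 5 mm out of it; z up, x through the middle of a flat (flats every 60 degrees), turns with the nut
- nut_large_seat (a point): foot of the same nut, on its axis, on the washer (41 mm across, on a 40 mm wide dark strap), 76 mm above the bench: the mouth of a fully seated socket lies here. A socket of the nut's nominal size drops over it within about 8 degrees of yaw and keeps that much play either way before it turns the nut; a smaller one rests on top of the nut, a larger one goes down but slips round
- nut_large (a joint): rotation of the large clamp's nut, rad: 0 at the start (tight, it cannot go clockwise), grows anticlockwise seen from above; turning it takes about 0.25 N m and it stays where it is left
- clamp_large: the large clamp, fixed to the bench: base plate 124 x 76 x 12 mm, on it a dark two-part ingot mould (66 mm wide, 44 mm high) held down by a strap with stud and nut. Either clamp may be the one at the front. Origin under the stud, x along the strap away from the mould
- rack: black socket rack, fixed: bar 56 x 176 x 14 mm with three pins (14 mm thick, 18 mm tall, 54 mm apart along its y at -54, 0 and 54 mm) over which the sockets stand, in any order. Rack and clamps stand between a 0.36 m high upright screen along x on their left (its face at y = -0.09) and a soldering hearth with a 0.2 m high roof on their right (from y = -0.42 on); origin in the middle of its underside
- block_b: rough pale fragment of firebrick, 44 x 64 x 18 mm, a bystander; origin at its underside
- jar_borax: white jar with a black cap, 62 mm across, 72 mm tall, a bystander; origin at its underside
- ingot_bar_0: pale cast bar, 22 x 42 x 10 mm, a bystander; origin at its underside
- ingot_bar_1: brown cast bar, 38 x 34 x 10 mm, a bystander; origin at its underside
Things that resemble listed ones, but are neither listed nor needed, are in the scene too. What is shaped like the part that bears socket_b_mid but green is not meant. Leave any yellow look-alike of the part that bears socket_c_mid alone.

How it is judged:
By the outcome, as a careful person would: the job done as asked, in the order asked, and still so for the second after the job is handed in, while the arm keeps its last pose, push and grip.
It also fails if it takes over 58 s, if anything falls off the work surface, if the arm or the gripper's body presses on something with over 40 N, if the wrist force passes 120 N, or if a joint passes its speed limit or range.

## Working session

There is one attempt and no reset: what is moved stays moved. The work goes in short steps, each a Python script; the robot and the scene stay as the last script left them, time stands still between calls to the robot, and variables do not carry over. Pictures are saved under pics/ and viewed, about 8 in all and at most 12, crops included, and the job is handed in when it is done.

```bash
ls; mkdir -p pics
python3 - <<'E'
from plant import ctrl,sensors,optics
import cv2,numpy as np
for n in("scene","top"):
    p,d=optics.grab_frame(n); np.savez(f"pics/{n}0.npz",p=p,d=d)
    cv2.imwrite(f"pics/{n}0.png",cv2.resize(p[:,:,::-1],(768,576)))
    c=optics.camera_params(n); print(n,c, (d>0).mean())
print(ctrl.tcp_to_tips,sensors.read_state())
E
```

```text
pics
scene {'mtx': array([[484.25035497,   0.        , 259.78706762],
       [  0.        , 484.25035497, 191.90958866],
       [  0.        ,   0.        ,   1.        ]]), 'k1': -0.04266784267859163, 'R': array([[ 0.88163627, -0.47176793,  0.0123492 ],
       [-0.17182436, -0.34525559, -0.92264563],
       [ 0.43953825,  0.81131596, -0.38545107]]), 't': array([-600.46594649,   98.79717641,  996.682494  ])} 0.9790852864583334
top {'mtx': array([[402.91132169,   0.        , 249.98262844],
       [  0.        , 402.91132169, 185.30675903],
       [  0.        ,   0.        ,   1.        ]]), 'k1': 0.009581056042447801, 'R': array([[ 0.00631959, -0.99985293,  0.01594293],
       [-0.99767128, -0.00738696, -0.06780444],
       [ 0.06791223, -0.0154773 , -0.99757124]]), 't': array([-278.02619283,  543.86116846, 1064.48632494])} 0.9959767659505209
25.0 {'t': 0.1, 'q': array([-1.36050654e+00,  2.07397483e-01,  1.54279837e+00, -9.76923957e-07,
        1.39350743e+00, -1.50490150e-01]), 'qvel': array([ 0.00060311, -0.00186106, -0.00335123, -0.00163314,  0.0014734 ,
        0.00238532]), 'tau': array([ 3.54901260e-06, -3.84090614e+01, -2.92547053e+01, -8.73734962e-05,
        4.87867015e-03,  2.40214206e-05]), 'eef_pos': array([ 202.83931072, -537.36397865,  255.21225272]), 'eef_rot': array([[ 9.35621797e-01,  3.53003765e-01, -4.41521109e-04],
       [ 3.53003900e-01, -9.35619574e-01,  2.06393678e-03],
       [ 3.15481663e-04, -2.08692292e-03, -9.99997773e-01]]), 'force': array([-0.53344052, -1.13745231, -0.04395831]), 'wrist_torque': array([ 0.00791102, -0.00858302, -0.03533395]), 'grip_width': 85.5529204306428}
```

View pics/scene0.png

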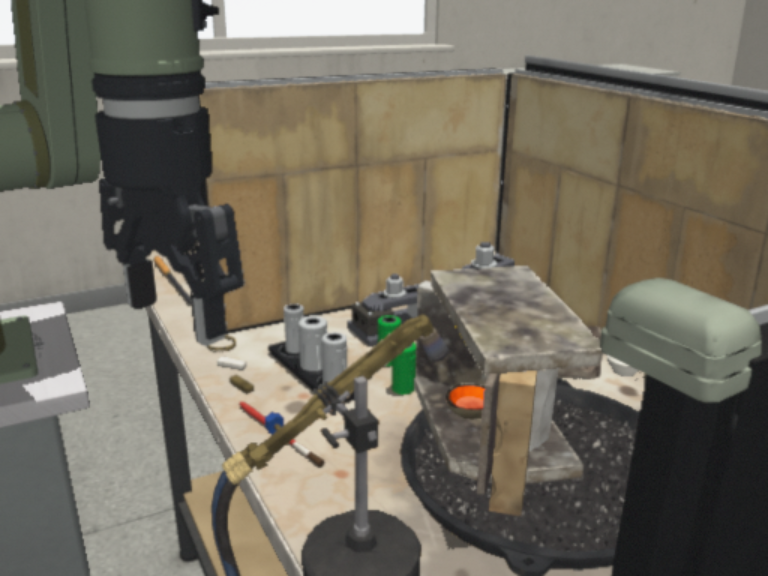

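View pics/top0.png

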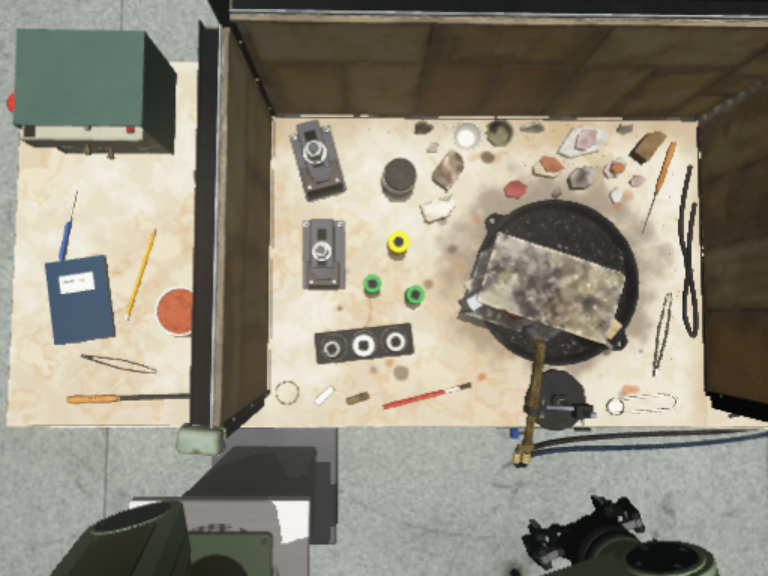

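The top view shows the rack sockets at (332,348), (363,345) and (396,342). The front clamp nut is at (321,250) and the rear one at (316,152). The two green sockets (372,284) and (414,294) and the yellow one (398,242) are decoys. Next I measure with depth points and an enlarged crop.

```bash
cat > h.py <<'E'
import numpy as np, cv2
from plant import ctrl,sensors,optics
def world(n,d,uv=None):
    c=optics.camera_params(n);K=c["mtx"]
    v,u=np.mgrid[:384,:512]
    dist=np.array([c["k1"],0,0,0,0.])
    r=cv2.undistortPoints(np.stack([u.ravel(),v.ravel()],1).astype(float)[:,None],K,dist)[:,0].reshape(384,512,2)
    P=np.dstack([r*d[...,None],d])
    return (P-c["t"])@c["R"]
def ray(n,uv,z):
    c=optics.camera_params(n)
    uv=np.atleast_2d(np.array(uv,float))
    r=cv2.undistortPoints(uv[:,None],c["mtx"],np.array([c["k1"],0,0,0,0.]))[:,0]
    dw=np.c_[r,np.ones(len(r))]@c["R"]; o=-c["R"].T@c["t"]
    return o+dw*((z-o[2])/dw[:,2])[:,None]
def proj(n,X):
    c=optics.camera_params(n)
    return cv2.projectPoints(np.atleast_2d(np.array(X,float)),cv2.Rodrigues(c["R"])[0],c["t"],c["mtx"],np.array([c["k1"],0,0,0,0.]))[0][:,0]
E
python3 - <<'E'
from h import *
f=np.load("pics/top0.npz");p,d=f["p"],f["d"];W=world("top",d)
for nm,(u,v) in dict(L=(332,348),M=(363,345),R=(396,342),front=(321,250),back=(316,152),bench=(380,400)).items():
    u,v=u/1.5,v/1.5;u,v=int(u),int(v)
    w=W[v-12:v+13,u-12:u+13].reshape(-1,3)
    z=w[:,2];top=z>np.percentile(z,99)-6
    t=w[top];print(nm,"z99",np.percentile(z,99).round(1),"n",top.sum(),"cen",t.mean(0).round(1),"ext",np.ptp(t,axis=0).round(1))
    m=(z>20); 
f=np.load("pics/top0.npz")
a=p[135:250,195:285];b=p[75:190,195:235]
cv2.imwrite("pics/crop1.png",cv2.resize(p[70:250,190:290,::-1],None,fx=3.3*1,fy=3.3,interpolation=cv2.INTER_CUBIC))
s=np.load("pics/scene0.npz")["p"]
cv2.imwrite("pics/crop2.png",cv2.resize(s[155:275,170:350,::-1],None,fx=4.4,fy=4.4,interpolation=cv2.INTER_CUBIC))
E
```

```text
L z99 80.3 n 80 cen [ 422.4 -200.    90.3] ext [  61.8   69.4 1028.7]
M z99 80.0 n 158 cen [ 428.  -252.6   76.9] ext [35.4 33.1  8. ]
R z99 80.7 n 108 cen [ 436.2 -305.2  105.8] ext [  51.2   64.9 1028.4]
front z99 89.8 n 26 cen [ 566.1 -194.5  282.7] ext [ 122.6   83.4 1019.2]
back z99 109.0 n 56 cen [ 753.4 -168.4  124.1] ext [ 298.   101.8 1000.1]
bench z99 9.9 n 60 cen [ 327.6 -285.1   25.9] ext [ 161.8   64.7 1099.1]
```

View pics/crop1.png

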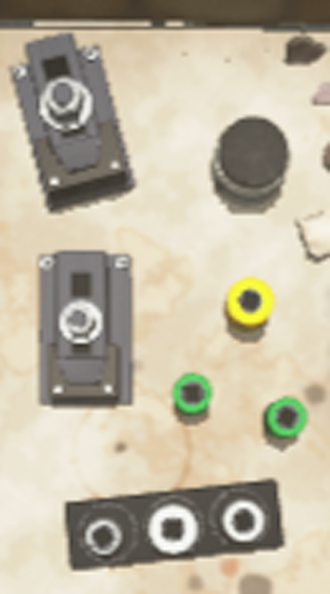

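View pics/crop2.png

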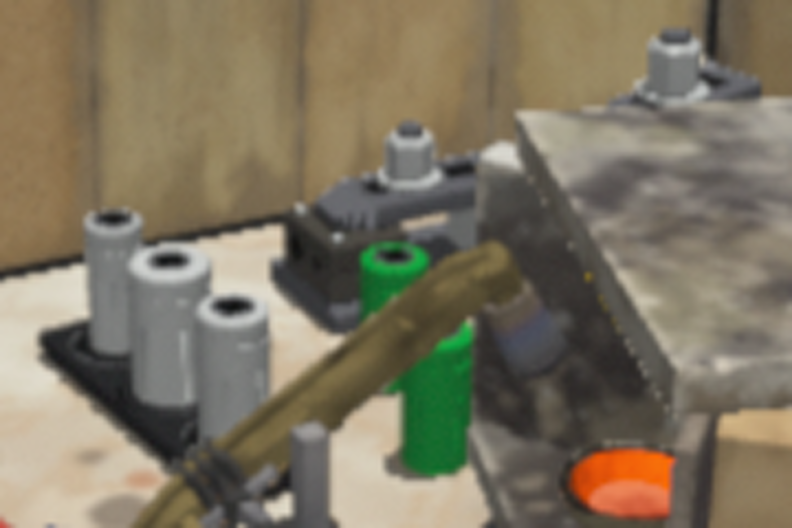

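Stud top of the front clamp is at about 89 mm, which matches 88, so it is the **small** clamp with the 22 mm nut. It needs socket_b. In the rack, left (crop 103,536) is smallest = a, middle (172,529) is largest = c, and right (242,520) is mid-size = b. Now I'll check the diameters and get precise centres.

Run:
```python
from h import *
f=np.load("pics/top0.npz");p,d=f["p"],f["d"];W=world("top",d)
hsv=cv2.cvtColor(p,cv2.COLOR_RGB2HSV)
def blob(u,v,z,vmin,r=14):
    u,v=u/1.5,v/1.5
    m=((hsv[...,2]>vmin)&(hsv[...,1]<60)).astype(np.uint8)
    k=np.zeros_like(m);cv2.circle(k,(int(u),int(v)),r,1,-1);m&=k
    cs,_=cv2.findContours(m,cv2.RETR_EXTERNAL,cv2.CHAIN_APPROX_NONE)
    c=max(cs,key=cv2.contourArea);(cx,cy),rad=cv2.minEnclosingCircle(c);M=cv2.moments(c)
    (ex,ey),ax,_=cv2.fitEllipse(c)
    ctr=ray("top",[[ex,ey],[ex+1,ey]],z);mm=np.linalg.norm(ctr[1]-ctr[0])
    print((u,v),"px",(round(ex,2),round(ey,2)),"w",ctr[0].round(1),"dia mm",((np.array(ax)+1)*mm).round(1),"area dia",(2*np.sqrt((M['m00']+len(c)/2)/np.pi)*mm).round(1))
for q in((332,348),(363,345),(396,342)):blob(*q,78,120)
blob(321,250,70,150,12)
# depth-based
for nm,(u,v),zl,zh in(("L",(332,348),72,86),("M",(363,345),72,86),("R",(396,342),72,86),("nut",(321,250),78,96),("washer",(321,250),58,74)):
    u,v=int(u/1.5),int(v/1.5);w=W[v-13:v+14,u-13:u+14].reshape(-1,3);t=w[(w[:,2]>zl)&(w[:,2]<zh)]
    print(nm,len(t),np.median(t,0).round(1),((t.min(0)+t.max(0))/2).round(1),np.ptp(t,axis=0).round(1))
# rack from dark mask, approx ends of bar
m=((hsv[...,2]<75)).astype(np.uint8);m[:215]=0;m[245:]=0;m[:,:205]=0;m[:,280:]=0
q=np.argwhere(m)[:,::-1].astype(np.float32);print("rack",cv2.minAreaRect(q))
# scene nut
s=np.load("pics/scene0.npz");ps,ds=s["p"],s["d"];Ws=world("scene",ds)
w=Ws.reshape(-1,3);ok=(np.abs(w[:,0]-566)<30)&(np.abs(w[:,1]+190)<30)&(w[:,2]>66)&(w[:,2]<82)
print("scene nut",ok.sum(),w[ok].mean(0).round(1),np.ptp(w[ok],axis=0).round(1))
cr=p[150:184,197:231,::-1];cv2.imwrite("pics/crop3.png",np.hstack([cv2.resize(cr,(390,390),interpolation=cv2.INTER_LANCZOS4),cv2.resize(p[210:244,247:281,::-1],(390,390),interpolation=cv2.INTER_LANCZOS4)]))
```

```text
(221.33333333333334, 232.0) px (220.95, 232.02) w [ 423.  -200.7   78. ] dia mm [28.1 28.7] area dia 27.8
(242.0, 230.0) px (242.06, 229.83) w [ 428.8 -254.1   78. ] dia mm [39.  39.7] area dia 38.9
(264.0, 228.0) px (263.49, 227.18) w [ 435.8 -308.3   78. ] dia mm [33.  34.8] area dia 33.4
(214.0, 166.66666666666666) px (214.09, 166.91) w [ 589.2 -180.8   70. ] dia mm [34.8 34.8] area dia 34.3
L 85 [ 422.8 -198.5   77.1] [ 421.6 -199.5   77.5] [23.  22.9 10.1]
M 170 [ 428.3 -252.6   76.6] [ 428.2 -252.6   77.1] [35.5 33.1  9.9]
R 121 [ 433.8 -307.1   76.8] [ 434.8 -307.1   76.9] [28.  30.6  8.4]
nut 62 [ 588.5 -179.2   82.5] [ 589.  -178.8   84. ] [18.5 20.5 11.8]
washer 137 [ 592.8 -180.1   59.5] [ 592.8 -179.7   65.7] [68.2 36.8 15.3]
rack ((241.0731658935547, 228.6585235595703), (19.43595314025879, 54.332313537597656), 83.6598129272461)
scene nut 74 [ 584.  -189.2   74.4] [18.7 21.7 15.8]
```

View pics/crop3.png

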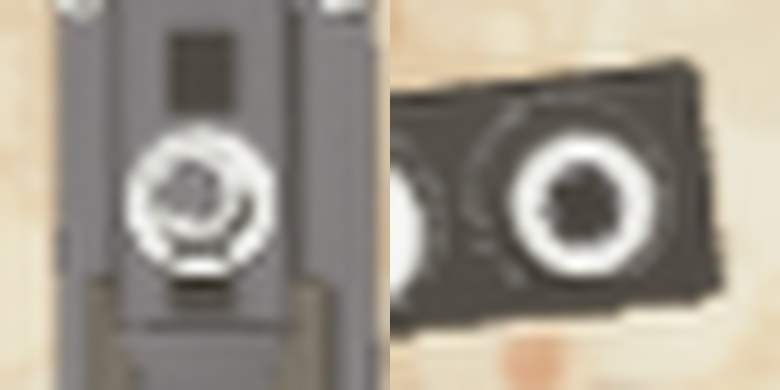

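Diameters read 28, 39 and 33 mm in order, so the right one is socket_b (31.5). I'll check the IK for both flips, then grasp.

```bash
cat >> h.py <<'E'
def rot(a): # jaw (tool y) axis at yaw a deg, pointing down
    a=np.radians(a);y=np.array([np.cos(a),np.sin(a),0]);z=np.array([0,0,-1.]);return np.c_[np.cross(y,z),y,z]
def st(msg=""):
    s=sensors.read_state();print(msg,"t",round(s["t"],2),"pos",s["eef_pos"].round(1),"F",s["force"].round(1),"T",s["wrist_torque"].round(3),"w",round(s["grip_width"],1),"q6",round(s["q"][5],2));return s
E
python3 - <<'E'
from h import *
for p in((435,-307.7,66),(589.3,-179.7,114)):
  for a in (6.8,186.8,-53,127,127-60,187+61,67):
    q=ctrl.solve_ik(p,rot(a));print(p,a,None if q is None else np.round(q,2))
ctrl.move_l([203,-538,320])
ctrl.move_ptp([435,-307.7,320],rot(6.8) if abs(ctrl.solve_ik((435,-307.7,66),rot(6.8))[5])<abs(ctrl.solve_ik((435,-307.7,66),rot(186.8))[5]) else rot(186.8))
st()
E
```

```text
(435, -307.7, 66) 6.8 [-0.78  0.36  1.79 -0.    0.99 -0.9 ]
(435, -307.7, 66) 186.8 [-0.78  0.36  1.79 -0.    0.99  2.24]
(435, -307.7, 66) -53 [-0.78  0.36  1.79 -0.    0.99  0.15]
(435, -307.7, 66) 127 None
(435, -307.7, 66) 67 [-0.78  0.36  1.79 -0.    0.99 -1.95]
(435, -307.7, 66) 248 [-0.78  0.36  1.79 -0.    0.99  1.18]
(435, -307.7, 66) 67 [-0.78  0.36  1.79 -0.    0.99 -1.95]
(589.3, -179.7, 114) 6.8 [-0.44  0.44  1.55 -0.    1.15 -0.56]
(589.3, -179.7, 114) 186.8 [-0.44  0.44  1.55 -0.    1.15  2.59]
(589.3, -179.7, 114) -53 [-0.44  0.44  1.55 -0.    1.15  0.49]
(589.3, -179.7, 114) 127 [-0.44  0.44  1.55 -0.    1.15 -2.65]
(589.3, -179.7, 114) 67 [-0.44  0.44  1.55 -0.    1.15 -1.61]
(589.3, -179.7, 114) 248 [-0.44  0.44  1.55 -0.    1.15  1.52]
(589.3, -179.7, 114) 67 [-0.44  0.44  1.55 -0.    1.15 -1.61]
 t 1.92 pos [ 434.5 -308.3  319.5] F [-1.4 -0.   0.6] T [-0.003  0.058  0.014] w 85.2 q6 -0.9
```

Run:
```python
from h import *
c=[435,-307.7]
ctrl.move_l(c+[110],vel=200)
ctrl.gripper_to(60)
print(ctrl.move_l(c+[66],vel=80,threshold=12));st("down")
ctrl.gripper_to(20,force=80);st("grip")
print(ctrl.move_l(c+[120],vel=80,threshold=25));st("lift")
ctrl.move_l(c+[250],vel=200);st("up")
s,d=optics.grab_frame("scene");np.savez("pics/s1.npz",p=s,d=d)
uv=proj("scene",[435,-308,235])[0].astype(int);print(uv)
u,v=np.clip(uv,100,None)
cv2.imwrite("pics/s1.png",cv2.resize(s[:,:,::-1],(768,576)))
```

```text
False
down t 4.19 pos [ 435.1 -307.7   65.8] F [0.9 0.  0.5] T [ 0.014 -0.009  0.008] w 59.9 q6 -0.9
grip t 4.57 pos [ 435.5 -308.2   66.9] F [-0.6 -0.1  2.5] T [ 0.035  0.035 -0.016] w 30.0 q6 -0.9
False
lift t 5.39 pos [ 434.7 -307.4  119.7] F [-0.4  0.1 -1.4] T [ 0.01  -0.002 -0.065] w 29.9 q6 -0.9
up t 6.19 pos [ 434.2 -307.   248.3] F [-0.1  0.5 -2.4] T [-0.002  0.078  0.005] w 29.6 q6 -0.9
[220 142]
```

View pics/s1.png

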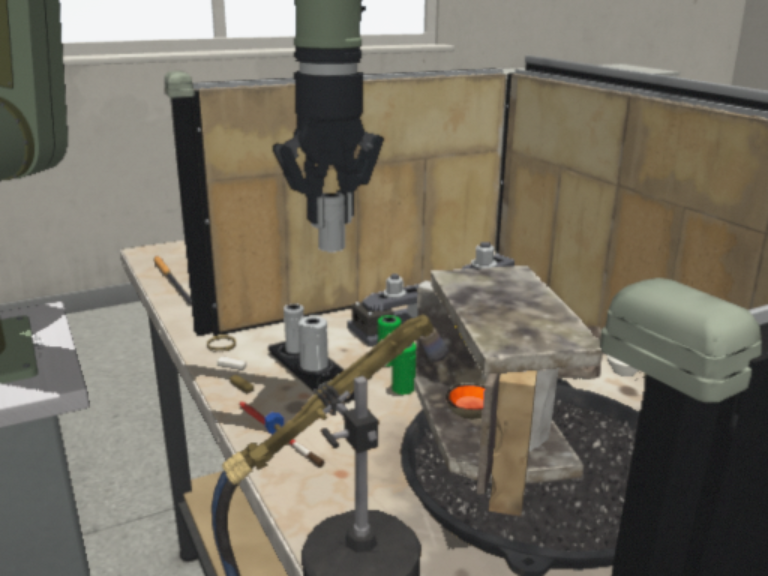

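Socket b is held (768-scale 331,222) and the rest of the rack is undisturbed. I'll hover it over the nut and check alignment.

Run:
```python
from h import *
ctrl.move_l([589.3,-179.7,250],vel=250)
ctrl.move_l([589.3,-179.7,160],vel=120);s=st()
p,d=optics.grab_frame("scene");np.savez("pics/s2.npz",p=p,d=d)
X=np.array([589.3,-179.7,0])
W=world("scene",d).reshape(-1,3)
C=-optics.camera_params("scene")["R"].T@optics.camera_params("scene")["t"];e=C[:2]-X[:2];e/=np.linalg.norm(e);r=np.array([-e[1],e[0]])
print("cam dir",e)
for nm,zl,zh in(("socket",112,125),("nut",67,80),("stud",84,88),("sock top",125,150)):
    m=(np.linalg.norm(W[:,:2]-X[:2],axis=1)<35)&(W[:,2]>zl)&(W[:,2]<zh);t=W[m,:2]-X[:2]
    print(nm,m.sum(),"toward cam",np.percentile(t@e,[5,50,90,98]).round(1),"lateral",np.percentile(t@r,[1,5,50,95,99]).round(1))
a=proj("scene",[589,-180,100])[0].astype(int);print(a)
u,v=a
cv2.imwrite("pics/s2.png",cv2.resize(p[v-50:v+50,u-65:u+65,::-1],None,fx=6,fy=6,interpolation=cv2.INTER_CUBIC));print(u-65,v-50)
```

```text
t 8.09 pos [ 589.9 -180.2  161. ] F [ 0.3 -0.2 -0.2] T [-0.038 -0.063  0.011] w 29.7 q6 -0.56
cam dir [-0.48043016 -0.87703299]
socket 85 toward cam [ 4.7 15.1 18.5 21.2] lateral [-13.6 -13.5   1.8  14.9  17.1]
nut 68 toward cam [ 2.1 12.  14.6 16.4] lateral [-11.  -10.9   2.4  13.5  13.6]
stud 15 toward cam [-2.1  7.3 10.  11.5] lateral [-4.1 -2.8  2.2  6.7  6.7]
sock top 195 toward cam [-1.2 15.9 20.3 22.9] lateral [-22.5 -18.6   1.6  21.7  25.6]
[262 177]
197 127
```

View pics/s2.png

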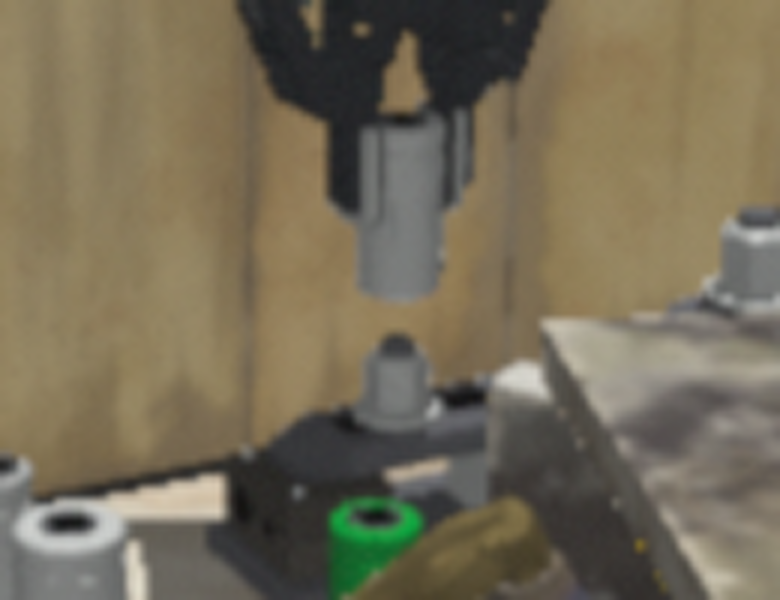

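Lateral alignment is within about 1 mm (socket centre x≈400, nut x≈396 in the crop). Lowering with a force threshold.

Run:
```python
from h import *
x=[589.3,-179.7]
ctrl.move_l(x+[142],vel=80);st("pre")
print(ctrl.move_l(x+[116],vel=20,threshold=8));st("touch")
```

```text
pre t 8.52 pos [ 588.5 -179.3  140.8] F [-0.3 -0.3 -1.7] T [-0.003 -0.011  0.012] w 30.0 q6 -0.56
True
touch t 9.32 pos [ 589.5 -180.3  127.3] F [ 0.7 -0.3 -0.1] T [-0.107 -0.239 -0.073] w 29.8 q6 -0.55
```

Run:
```python
from h import *
x=[589.3,-179.7]
for k in range(3):
    r=ctrl.move_l(x+[114.5],vel=15,threshold=10);s=st(r)
    if not r: break
ctrl.hold(.3);st("hold")
p,d=optics.grab_frame("scene");u,v=262,177
cv2.imwrite("pics/s3.png",cv2.resize(p[v-50:v+50,u-65:u+65,::-1],None,fx=6,fy=6,interpolation=cv2.INTER_CUBIC))
```

```text
True t 9.64 pos [ 589.6 -180.3  127.1] F [-0.1  1.1  3.4] T [ 0.026  0.04  -0.087] w 29.8 q6 -0.55
True t 9.99 pos [ 589.6 -180.3  126.2] F [-0.3 -1.1  2.3] T [ 0.029 -0.006 -0.053] w 30.3 q6 -0.55
True t 10.31 pos [ 589.6 -180.3  126.2] F [-0.2  0.   3.2] T [ 0.063  0.138 -0.075] w 29.9 q6 -0.55
hold t 10.61 pos [ 589.6 -180.4  126.2] F [-1.5  1.3  4.9] T [ 0.096  0.147 -0.056] w 30.1 q6 -0.55
```

View pics/s3.png

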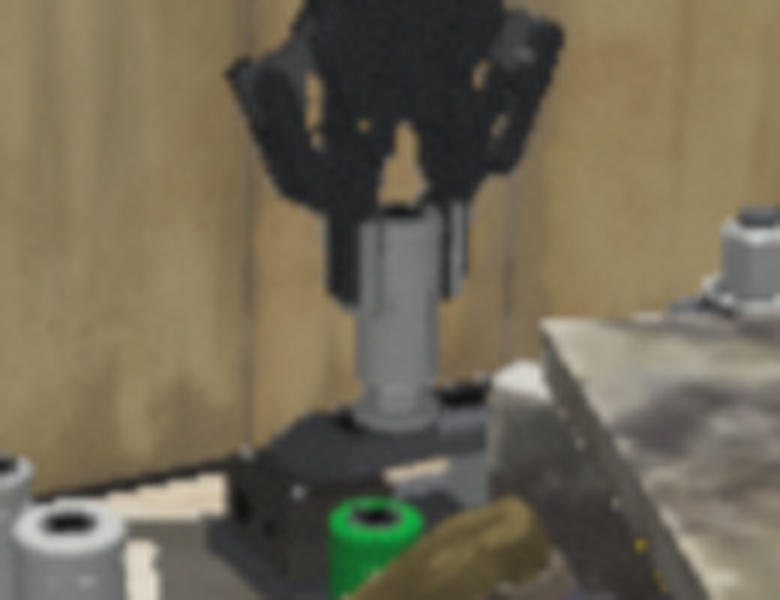

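The socket is already about 9 mm onto the nut, so the yaw fits and there was no slip in the grip, but it binds. The z-torque is slightly negative, so I rotate clockwise a little while pressing.

Run:
```python
from h import *
x=[589.5,-180.2]; a=6.8
for k in range(6):
    a-=2
    z=sensors.read_state()["eef_pos"][2]
    ctrl.move_l(x+[z],rot=rot(a),vel=20,threshold=None)
    r=ctrl.move_l(x+[114.8],vel=25,threshold=18);s=st((a,r))
    if s["eef_pos"][2]<116.5: break
    if s["wrist_torque"][2]>0.2: break
```

```text
(4.8, True) t 11.28 pos [ 589.6 -180.4  120.9] F [ 0.1  0.  -0.3] T [-0.064 -0.187 -0.107] w 29.7 q6 -0.52
(2.8, True) t 11.78 pos [ 589.6 -180.4  118.3] F [ 0.5 -0.1  1.5] T [ 0.02  -0.089 -0.06 ] w 30.0 q6 -0.49
(0.7999999999999998, False) t 12.32 pos [ 589.6 -180.4  116. ] F [-1.5 -1.   6.2] T [-0.095  0.184 -0.103] w 29.9 q6 -0.45
```

Run:
```python
from h import *
x=[589.6,-180.4]; a=0.8
for k in range(5):
    r=ctrl.move_l(x+[111],vel=15,threshold=22);s=st((a,r))
    a-=1.5
    ctrl.move_l(x+[s["eef_pos"][2]],rot=rot(a),vel=20);s=st((a,"rot"))
    if s["wrist_torque"][2]>0.15: break
p,d=optics.grab_frame("scene");u,v=262,177
cv2.imwrite("pics/s4.png",cv2.resize(p[v-50:v+50,u-65:u+65,::-1],None,fx=6,fy=6,interpolation=cv2.INTER_CUBIC))
```

```text
(0.8, False) t 12.72 pos [ 589.8 -180.5  114.8] F [-8.   2.8 18.6] T [ 0.362  1.19  -0.111] w 30.0 q6 -0.45
(-0.7, 'rot') t 13.07 pos [ 589.6 -180.4  115. ] F [0.1 1.2 3.3] T [-0.036  0.067 -0.047] w 30.1 q6 -0.43
(-0.7, True) t 13.33 pos [ 589.7 -180.4  114.9] F [-0.8  0.1  4.3] T [ 0.091  0.086 -0.017] w 29.6 q6 -0.43
(-2.2, 'rot') t 13.58 pos [ 589.7 -180.4  114.9] F [0.8 0.4 3. ] T [-0.03  -0.018 -0.019] w 30.0 q6 -0.4
(-2.2, True) t 13.85 pos [ 589.7 -180.4  114.9] F [-1.6 -0.   4.3] T [ 0.099  0.098 -0.012] w 30.0 q6 -0.4
(-3.7, 'rot') t 14.1 pos [ 589.7 -180.3  114.9] F [ 0.1 -0.5  4.3] T [ 0.049 -0.076  0.012] w 29.8 q6 -0.37
(-3.7, True) t 14.37 pos [ 589.8 -180.4  114.9] F [-0.2  0.4  4.6] T [ 0.061  0.098 -0.032] w 29.9 q6 -0.37
(-5.2, 'rot') t 14.62 pos [ 589.6 -180.3  114.9] F [0.2 0.2 4.3] T [ 0.1   -0.104  0.023] w 29.5 q6 -0.35
(-5.2, True) t 14.88 pos [ 589.7 -180.3  114.9] F [-0.8  0.6  4. ] T [ 0.09   0.094 -0.019] w 29.1 q6 -0.35
(-6.7, 'rot') t 15.13 pos [ 589.6 -180.3  114.9] F [0.  0.1 4.9] T [ 0.11  -0.083  0.031] w 30.0 q6 -0.32
```

View pics/s4.png

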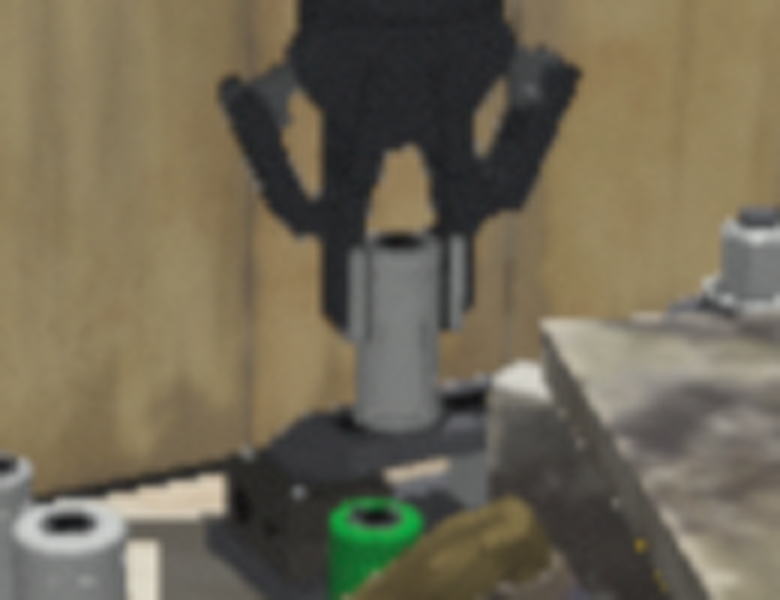

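Seated: hard stop at TCP 114.9, the expected value, and the mouth is on the washer. Now I find the clockwise stop, then turn anticlockwise while logging torque.

Run:
```python
from h import *
x=[589.6,-180.3,114.7]; a=-6.7
def T():
    v=[]
    for _ in range(4): ctrl.hold(.04);v.append(sensors.read_state()["wrist_torque"][2])
    return np.mean(v)
print("t",sensors.read_state()["t"])
lim=None
for k in range(7):
    a-=1.5;ctrl.move_l(x,rot=rot(a),vel=20);t=T();R=sensors.read_state()["eef_rot"];print("cw",round(a,1),round(np.degrees(np.arctan2(R[1,1],R[0,1])),1),t.round(3))
    if t>.18:break
for k in range(14):
    a+=2.5;ctrl.move_l(x,rot=rot(a),vel=20);t=T();R=sensors.read_state()["eef_rot"];print("ccw",round(a,1),round(np.degrees(np.arctan2(R[1,1],R[0,1])),1),t.round(3))
    if t<-.2:break
st()
```

```text
t 15.1833
cw -8.2 -8.2 -0.012
cw -9.7 -9.7 -0.031
cw -11.2 -11.1 -0.034
cw -12.7 -12.6 -0.012
cw -14.2 -14.1 -0.009
cw -15.7 -15.6 -0.005
cw -17.2 -17.1 -0.062
ccw -14.7 -14.6 0.027
ccw -12.2 -12.1 0.028
ccw -9.7 -9.6 0.019
ccw -7.2 -7.2 0.024
ccw -4.7 -4.7 0.028
ccw -2.2 -2.1 0.03
ccw 0.3 0.3 -0.076
ccw 2.8 2.8 -0.108
ccw 5.3 5.3 -0.102
ccw 7.8 7.8 -0.116
ccw 10.3 10.3 -0.094
ccw 12.8 12.8 -0.12
ccw 15.3 15.3 -0.111
ccw 17.8 17.8 -0.108
 t 23.93 pos [ 589.3 -180.4  114.9] F [-0.4  0.5  6.7] T [ 0.106  0.083 -0.163] w 29.8 q6 -0.75
```

Contact shows at about -0.5° with a steady residual torque after that. To rule out the socket slipping in the pads, I raise the grip, continue, and compare the torques both straight after the move and settled.

Run:
```python
from h import *
x=[589.6,-180.3,114.7]; a=17.8
ctrl.gripper_to(20,force=118);st("g")
tz=lambda:sensors.read_state()["wrist_torque"][2]
def step(a,vel=20):
    ctrl.move_l(x,rot=rot(a),vel=vel)
    v=[tz()]
    for _ in range(6): ctrl.hold(.02);v.append(tz())
    R=sensors.read_state()["eef_rot"];print(round(a,1),round(np.degrees(np.arctan2(R[1,1],R[0,1])),1),np.round(v,3))
for k in range(4):
    a+=2.5;step(a)
print("back")
for b in(-2,-4): step(a+b)
print("fwd")
for b in(-2,0,2,4): step(a+b)
st()
```

```text
g t 24.15 pos [ 589.3 -180.4  115. ] F [-2.3  0.5  6.8] T [ 0.126  0.155 -0.149] w 29.2 q6 -0.75
20.3 20.3 [-0.087 -0.122 -0.056 -0.12  -0.114 -0.124 -0.055]
22.8 22.8 [-0.104 -0.153 -0.11  -0.086 -0.115 -0.069 -0.127]
25.3 25.3 [-0.11  -0.043 -0.117 -0.083 -0.076 -0.107 -0.131]
27.8 27.8 [-0.119 -0.091 -0.124 -0.066 -0.107 -0.093 -0.073]
back
25.8 25.8 [-0.086 -0.102 -0.103 -0.042 -0.15  -0.088 -0.077]
23.8 23.8 [-0.081 -0.021 -0.085 -0.036 -0.056 -0.013 -0.091]
fwd
25.8 25.8 [ 0.013  0.035  0.012  0.011  0.006  0.048 -0.002]
27.8 27.8 [-0.104 -0.08  -0.043 -0.101 -0.127 -0.132 -0.117]
29.8 29.8 [-0.084 -0.087 -0.101 -0.134 -0.13  -0.177 -0.098]
31.8 31.8 [-0.091 -0.089 -0.156 -0.099 -0.058 -0.152 -0.101]
 t 27.65 pos [ 589.1 -180.5  115. ] F [-1.9 -0.   7.3] T [ 0.118  0.226 -0.101] w 29.5 q6 -0.99
```

The torque plateau is the same at 118 N as at 80 N, and backing off and re-engaging behaves like a firm grip. So the nut is turning and the socket is not slipping. Contact was at yaw ≈0.5°, so I continue to 45.5° and check.

Run:
```python
from h import *
x=[589.6,-180.3,114.7]
for a in (36.5,41,45.5): ctrl.move_l(x,rot=rot(a),vel=20);st(a)
r=ctrl.move_l([589.6,-180.3,114.2],vel=10,threshold=20);ctrl.hold(.3);s=st(r);print(s["eef_rot"].round(3))
p,d=optics.grab_frame("scene");u,v=262,177
cv2.imwrite("pics/s5.png",cv2.resize(p[v-50:v+50,u-65:u+65,::-1],None,fx=6,fy=6,interpolation=cv2.INTER_CUBIC))
```

```text
36.5 t 27.9 pos [ 589.  -180.5  115. ] F [-1.9  0.3  6.5] T [ 0.13   0.293 -0.052] w 29.3 q6 -1.07
41 t 28.15 pos [ 589.  -180.5  115. ] F [-2.2  1.2  7.3] T [0.087 0.352 0.033] w 29.5 q6 -1.15
45.5 t 28.4 pos [ 588.9 -180.6  115. ] F [-2.3  0.3  7.8] T [0.11  0.331 0.045] w 29.2 q6 -1.23
False t 28.95 pos [ 588.9 -180.6  115. ] F [-2.1  0.1  9.7] T [ 0.149  0.518 -0.003] w 29.1 q6 -1.23
[[-0.714  0.7   -0.002]
 [ 0.7    0.714 -0.   ]
 [ 0.001 -0.001 -1.   ]]
```

View pics/s5.png

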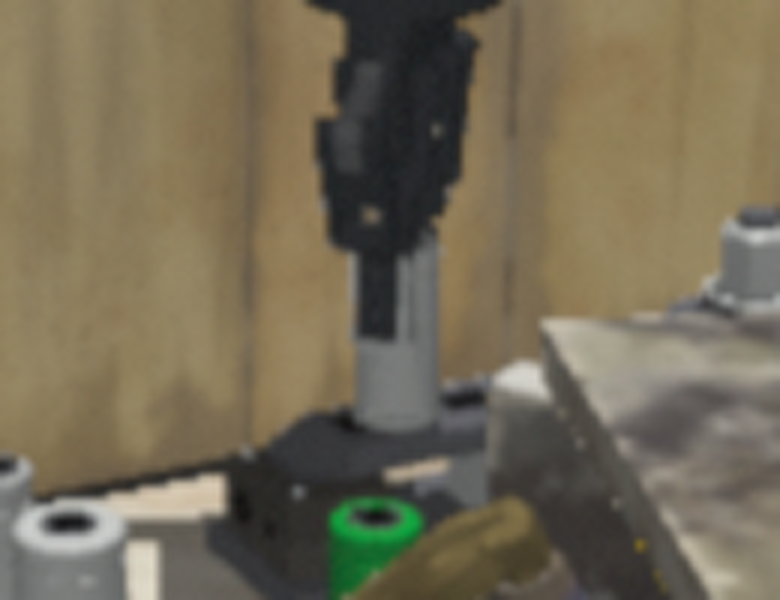

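The z-torque fell to about 0 on the faster last steps, so contact may have been lost by a small overshoot. I'll probe with fine steps for contact before handing in.

Run:
```python
from h import *
x=[589.6,-180.3,114.7]
def step(a):
    ctrl.move_l(x,rot=rot(a),vel=20);v=[];w=[]
    for _ in range(10): ctrl.hold(.02);s=sensors.read_state();v.append(s["wrist_torque"]);w.append(s["force"])
    print(round(a,1),np.mean(v,0).round(3),np.mean(w,0).round(1))
step(45.5)
for a in (46.5,47.5,48.5): step(a)
print("back")
for a in (46.5,44.5,42.5,40.5,38.5): step(a)
st()
```

```text
45.5 [ 0.066  0.347 -0.022] [-2.4  0.1  7.5]
46.5 [ 0.078  0.363 -0.205] [-2.6  0.3  7.7]
47.5 [ 0.056  0.367 -0.219] [-2.4 -0.   7.3]
48.5 [ 0.065  0.37  -0.209] [-2.4 -0.1  7.5]
back
46.5 [ 0.045  0.371 -0.105] [-2.2 -0.1  7.4]
44.5 [ 0.058  0.314 -0.047] [-2.   0.4  7.2]
42.5 [ 0.064  0.25  -0.045] [-1.5  0.1  7.2]
40.5 [ 0.081  0.165 -0.036] [-1.2  0.6  6.7]
38.5 [ 0.132  0.102 -0.011] [-1.1  0.3  6.6]
 t 32.75 pos [ 589.4 -180.4  115. ] F [-1.5  0.4  6.9] T [ 0.143  0.113 -0.03 ] w 29.0 q6 -1.11
```

Run:
```python
from h import *
st("final");ctrl.finish_job()
```

```text
final t 32.75 pos [ 589.4 -180.4  115. ] F [-1.5  0.4  6.9] T [ 0.143  0.113 -0.03 ] w 29.0 q6 -1.11
the job is handed in; nothing more can be done
```

The front clamp's nut is slackened by about 47° anticlockwise, a little over an eighth of a turn. The job was handed in at 32.8 s with the socket still gripped, upright and fully seated on the nut.

- **Clamp and socket:** The front clamp is the small one; its stud top measured about 89 mm against 88 expected. That calls for socket_b, the right-hand one in the rack, which measured about 33 mm across against 31.5 mm (the neighbours read 28 and 39). No other socket was tried.
- **Seating:** The socket bound about 9 mm onto the nut. It went fully down after I eased it a few degrees clockwise. It stopped hard at the expected height, and the picture shows the mouth on the washer.
- **Turn:** The nut began to resist at about 0.5° of hand yaw, and I turned it to 48.5°. I then backed the hand off to 38.5°, inside the free play, so nothing is loading the nut.

**What disagreed:**
- The resisting torque read only about 0.1 N m for most of the turn and about zero over the faster last steps. A fine-step check at the end gave 0.21 N m, close to the stated 0.25, and raising the grip did not change the earlier reading. I take that as the nut turning, not the socket slipping.
- I could not see the nut itself. While the socket was binding it may have turned the nut a few degrees before I started counting, so the true angle could be a few degrees more than 47°.
- I took no last overall picture of the bench. No contact with other things was felt on the way.

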